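# Bring the orange-lidded pot of the gear carousel to the front and hold it there

### The job

Turn the closet's gear carousel until the pot with the orange lid stands at the front, centred behind the orange pointer on the base, and hold it still there. The turntable is sprung and swings back as soon as it is let go, so finish with the fingers still on it, holding it in place. Leave the organizer, headlamp, quickdraw and dish where they are.

Things in the scene. Friction and masses are not known exactly. Their poses are not given: they have to be found in the camera images.
- base: Black round carousel base, 240 mm across, 12 mm high, fixed to the shelf. Origin: centre of its underside, on the turntable's vertical axis. Its front is its own -x axis: there a tongue 34 mm wide with an orange stripe (the pointer) sticks out to 157 mm from the axis.
- front_spot (a point): Point fixed to the base, on its front line (over the direction of the pointer), 85 mm from the turntable axis, 90 mm above the shelf: where the centre of the orange lid's top must come.
- turntable: White round tray, 230 mm across, 10 mm thick, top 24 mm above the shelf, turning about the base's vertical axis. Origin: on the axis at its underside, 14 mm above the shelf. Four upright pots are fixed on it, centres 85 mm from the axis, a quarter turn apart: the orange-lidded one along its own -x, the other three with grey lids. A steel knob, 26 mm in diameter, stands on its axis up to 66 mm.
- orange_lid (a point): Centre of the top of the orange lid, 90 mm above the shelf, 85 mm from the axis; moves with the turntable. Each of the four pots is a clear cylinder 40 mm in diameter with a round lid 42 mm in diameter whose side runs from 70 to 90 mm above the shelf.
- tray_axis (a point): Centre of the tray's top, on its axis. A spring rests the tray where it starts; turned, it pulls back 0.08 N m per rad (about 1 N at the pots per radian), plus damping 0.1 N m s/rad and bearing friction 0.008 N m. It turns 3.4 rad either way from rest, then meets a stop. The orange pot starts 0.8 rad to half a turn from the front: go the shorter way, not letting go on the way.
- organizer: Bystander: clear plastic organizer box with its hinged lid shut, 200 x 140 x 88 mm (x, y, z), loose. Origin: centre of its underside.
- headlamp: Bystander: grey headlamp with black lens ring, about 55 x 78 x 45 mm, loose. Origin: under its middle, on the shelf.
- quickdraw: Bystander: silver quickdraw, two aluminium carabiners joined by a short black piece, lying flat, 50 x 230 x 11 mm, long along its own y, loose. Origin: under its middle, on the shelf.
- dish: Bystander: blue ceramic dish, 110 mm across and 32 mm high, loose. Origin: centre of its underside.

How it is judged:
By the outcome, as a careful person would: the job done as asked, in the order asked, and still so for the second after the job is handed in, while the arm keeps its last pose, push and grip.
It also fails if it takes over 42 s, if anything falls off the work surface, if the arm or the gripper's body presses on something with over 40 N, if the wrist force passes 120 N, or if a joint passes its speed limit or range.

### The arm

A 6-joint arm with a two-finger parallel gripper is mounted at the origin on the work surface. World frame = base frame: x ahead of the robot, y to its left, z up, the work surface at z = 0. Lengths are in m, angles in rad, forces in N, time in s.
With the tool pointing down it reaches from about 0.35 to 0.975 m from the base axis. Payload 7.1 kg.
Tool frame: the origin (TCP) lies midway between the tips of the shut fingers; the grasp point (between the pads) lies 19 mm behind it; z points along the fingers, x is the direction in which the jaws open and shut, and the axes are right-handed (so a half turn about z gives the same grasp; the last joint's range is limited). The gripper opens to 88 mm and grips with 3 to 60 N. Pads are 20 mm wide; open, the fingers measure 115 mm over their backs; the gripper's body (75 mm by 178 mm) begins 61 mm behind the grasp point.
Start: joints at [1.284, 0.423, 1.63, -0, 1.089, -0.019], TCP at [0.165, 0.603, 0.189] pointing down, gripper open.
Joint ranges: [-3, 3], [-0.9, 2.11], [0.09, 2.58], [-1.31, 4.45], [0.11, 2.69], [-2.54, 2.54]. Speed limits (rad/s): [2.39, 2.39, 3.01, 3.14, 3.14, 3.14].

### API

Orientations are given as a unit quaternion [w, x, y, z].
In Python, from station import move_pose, movel, movej, command_gripper, wait, inverse_kinematics, read_camera, camera_info, MotionError, job_done, get_time, get_joint_pos, get_qvel, get_effort, get_tcp_pos, get_ee_rot, get_ft_force, get_ft_torque, get_grip_width gives the robot as it stands. Calls block until the motion is done:
- move_pose(position, orientation): joint-space move of the TCP to a pose.
- movel(position, frame=None, v=0.15, until_force=None): straight line of the TCP; frame=None keeps the orientation; v is the mean speed in m/s. With until_force (N) it stops when the force on the tool has changed by that much, and returns True; else False.
- movej(angles): joint-space move.
- command_gripper(opening): opening from 0.0 (shut) to 1.0 (fully open); the grip force is fixed at half the most; returns when the fingers have stopped.
- wait(seconds).
- inverse_kinematics(position, orientation): joint angles nearest the present ones, or None.
- read_camera(name): name is "scene" or "top"; returns the picture (480x640x3 uint8, red, green, blue); there is no depth.
- camera_info(name): a dict with "intrinsics" (3x3 intrinsics, pixels), "T" (4x4, takes a point from camera to world coordinates). Camera axes: x right, y up, looking along -z (the intrinsics and any distortion apply to the point x, -y, -z); pixel columns grow to the right and rows downward; lengths in m; the calibration is good to about 2 mm. A picture is of the moment at which its call begins. camera_info takes no time and is no camera call.
A pose or a line that the arm cannot do raises MotionError and nothing moves.
- job_done(): hands the job in, once; it reports no verdict.
Readings, each from a call of its own:
- get_time(): time.
- get_joint_pos(): joint angles.
- get_qvel(): joint speeds.
- get_effort(): joint torques, N m.
- get_tcp_pos(): TCP position.
- get_ee_rot(): TCP orientation.
- get_ft_force(): force on the tool from outside, world axes, zero at the start.
- get_ft_torque(): the same for the moment, N m.
- get_grip_width(): opening from 0.0 (shut) to 1.0 (fully open).
Only numpy, scipy, OpenCV 4.12 (cv2) and the standard library are available. Lean on these libraries where they do the work, as an engineer would, in place of code of your own. Each camera call takes 0.05 s, during which the arm holds its last target. There are 200 camera calls.

## Working session

There is one attempt and no reset: what is moved stays moved. The work goes in short steps, each a Python script; the robot and the scene stay as the last script left them, time stands still between calls to the robot, and variables do not carry over. Pictures are saved under pics/ and viewed, about 8 in all and at most 12, crops included, and the job is handed in when it is done.

```bash
mkdir -p pics; ls
python3 - <<'E'
from station import *
import cv2,numpy as np
for n in("top","scene"):
    cv2.imwrite(f"pics/{n}0.png",read_camera(n)[:,:,::-1]); i=camera_info(n); print({k:np.round(v,4).tolist() if not isinstance(v,str) else v for k,v in i.items()})
print(get_time(),get_ee_rot())
E
```

```text
pics
{'intrinsics': [[488.3701, 0.0, 326.4545], [0.0, 488.3701, 237.6773], [0.0, 0.0, 1.0]], 'T': [[-0.0076, 0.9922, -0.1247, 0.3527], [-0.9997, -0.0106, -0.0238, 0.0084], [-0.025, 0.1245, 0.9919, 1.1144], [0.0, 0.0, 0.0, 1.0]]}
{'intrinsics': [[591.3376, 0.0, 319.6856], [0.0, 591.3376, 245.2565], [0.0, 0.0, 1.0]], 'T': [[-0.8749, -0.346, 0.339, 0.9974], [0.4842, -0.6046, 0.6325, 1.0055], [-0.0139, 0.7175, 0.6964, 1.1482], [0.0, 0.0, 0.0, 1.0]]}
0.1 [ 4.12416472e-04  7.95167421e-01  6.06389557e-01 -5.55116504e-04]
```

View pics/top0.png

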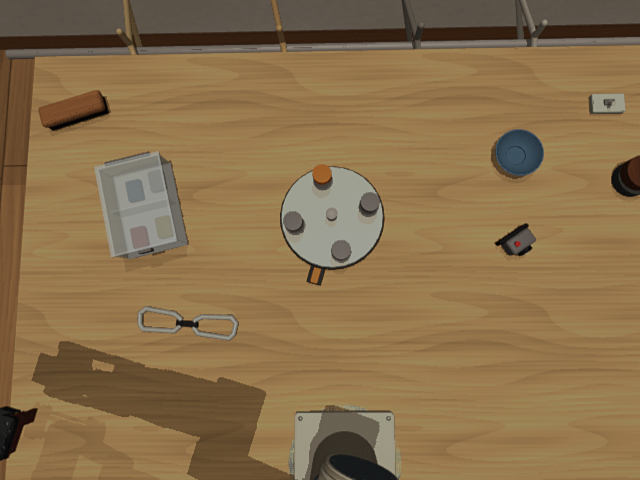

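View pics/scene0.png

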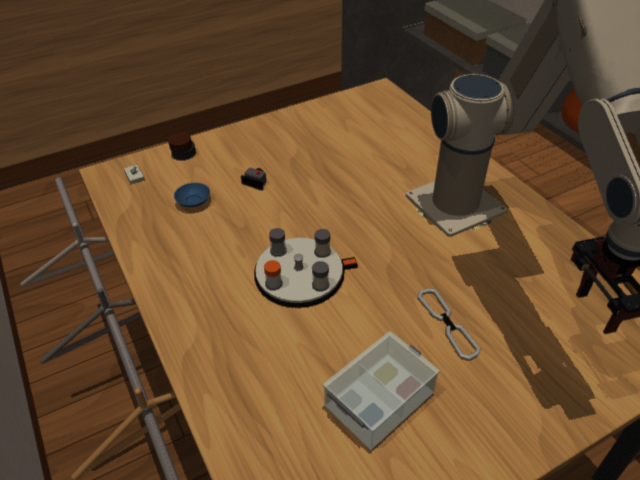

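The top view shows the tray centre at about (332,215), the pointer at (316,275) and the orange lid at (321,174), nearly opposite the pointer. The bystanders are well clear of it. Next I'll zoom in to get accurate positions.

Run:
```python
import cv2,numpy as np
t=cv2.imread("pics/top0.png")[155:295,270:396]; s=cv2.imread("pics/scene0.png")[220:312,245:365]
a=cv2.resize(t,None,fx=4,fy=4,interpolation=cv2.INTER_CUBIC)
cv2.imwrite("pics/ct.png",a)
for n in("top","scene"):
    im=cv2.imread(f"pics/{n}0.png").astype(int); b,g,r=im[...,0],im[...,1],im[...,2]
    h=cv2.cvtColor(im.astype(np.uint8),cv2.COLOR_BGR2HSV)
    m=((h[...,0]<14)&(h[...,1]>195)&(h[...,2]>90)).astype(np.uint8)
    k,_,st,c=cv2.connectedComponentsWithStats(m)
    print(n,[(st[i].tolist(),c[i].round(2).tolist()) for i in range(1,k) if st[i,4]>25])
    m=((h[...,1]<70)&(h[...,2]<135)&(h[...,2]>55)).astype(np.uint8)
    x0,y0,x1,y1=(275,160,390,272) if n=="top" else (255,228,345,300)
    k,_,st,c=cv2.connectedComponentsWithStats(m[y0:y1,x0:x1])
    print(n,[(st[i].tolist(),(c[i]+[x0,y0]).round(2).tolist()) for i in range(1,k) if st[i,4]>25])
```

```text
top []
top [([83, 15, 24, 42, 405], [369.33, 202.3]), ([38, 17, 20, 14, 112], [323.18, 185.13]), ([6, 19, 98, 89, 561], [300.2, 227.55]), ([51, 48, 11, 14, 65], [331.2, 214.91]), ([56, 80, 21, 23, 372], [340.75, 250.71])]
scene [([343, 258, 13, 7, 61], [349.0, 261.08]), ([265, 261, 15, 12, 143], [271.73, 266.24])]
scene [([15, 1, 14, 10, 111], [276.44, 233.18]), ([60, 1, 15, 11, 117], [321.97, 234.08]), ([15, 12, 18, 18, 68], [279.19, 250.04]), ([59, 12, 18, 18, 89], [321.75, 251.3]), ([38, 26, 12, 18, 104], [298.25, 261.5]), ([52, 31, 36, 41, 89], [329.15, 285.91]), ([57, 33, 19, 31, 339], [320.32, 274.85]), ([10, 45, 19, 18, 202], [273.53, 282.11]), ([2, 51, 30, 21, 53], [270.25, 292.34])]
```

View pics/ct.png

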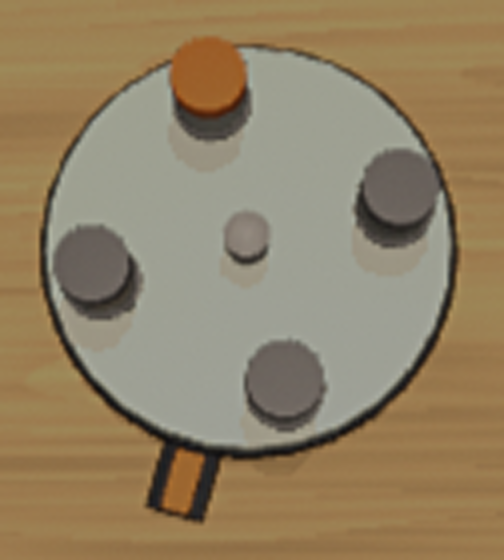

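```bash
cat > geo.py <<'E'
import numpy as np
from station import *
def ray(n,uv,z):
    c=camera_info(n);K,T=np.array(c["intrinsics"]),np.array(c["T"])
    d=T[:3,:3]@(np.linalg.inv(K)@[uv[0],uv[1],1]*[1,-1,-1]); o=T[:3,3]
    return o+d*(z-o[2])/d[2]
def proj(n,p):
    c=camera_info(n);K,T=np.array(c["intrinsics"]),np.array(c["T"])
    q=T[:3,:3].T@(np.array(p)-T[:3,3])*[1,-1,-1]; q=K@q; return q[:2]/q[2]
E
python3 - <<'E'
from geo import *
f=lambda p:(np.array(p)+.5)/4-.5+[270,155]
L=np.array([ray("top",f(p),.09)[:2] for p in[(208,74),(401,186),(285,379),(92,263)]])
ax=L.mean(0); k=ray("top",f((246,235)),.066)[:2]
v=L-ax; print(L.round(4),ax,k,"radii",np.hypot(*v.T))
th=np.arctan2(v[:,1],v[:,0]); q=np.array([0,-np.pi/2,-np.pi,-3*np.pi/2]); e=np.exp(1j*(th-q)); to=np.angle(e.mean()); print("lid ang",np.degrees(np.angle(e)),to)
for p in[(184,482),(178,511),(189,452)]:
    s=ray("top",f(p),.012)[:2]-ax; print("stripe r",np.hypot(*s),"ang",np.degrees(np.arctan2(s[1],s[0])))
for a in (0,1,2,3): print("scene lids",proj("scene",[*L[a],.09]))
o=ray("scene",(271.7,266.2),.088)[:2]; print("scene orange",o)
p=ray("scene",(349,261.1),.012)[:2]; s=p-ax; print("scene stripe",p,np.hypot(*s),np.degrees(np.arctan2(s[1],s[0])))
E
```

```text
[[ 0.6215  0.0423]
 [ 0.559  -0.0601]
 [ 0.4563  0.0028]
 [ 0.5194  0.1047]] [0.53905853 0.02244743] [0.5377381  0.02301053] radii [0.084852   0.08490821 0.08501998 0.0846062 ]
lid ang [13.55821103 13.56438695 13.35458401 13.45101654] 0.23530615624014453
stripe r 0.13780530319242548 ang 164.20413156878763
stripe r 0.154399787071985 ang 164.61209529053818
stripe r 0.12077381261317133 ang 163.35037966615363
scene lids [270.41677711 264.07222431]
scene lids [275.08541685 231.34506245]
scene lids [320.68246681 232.25749066]
scene lids [318.40447826 265.0884085 ]
scene orange [0.62123897 0.04876177]
scene stripe [0.40569511 0.06603971] 0.14030712237699922 161.89907002754896
```

The fit agrees with the given sizes: all lid radii are 85 mm. The lid is at 13.5° and the front at about 164°, so the shorter way is +2.63 rad (counter-clockwise). I'll check IK for both jaw choices along the arc.

```bash
cat >> geo.py <<'E'
from scipy.spatial.transform import Rotation as R
AX=np.array([.5390,.0225]); T0=np.radians(13.5)
def pose(th,side,z=.062,r=.085):
    phi=th+side*np.pi/2; x=np.array([np.cos(phi),np.sin(phi),0]); zz=np.array([0,0,-1.])
    q=R.from_matrix(np.c_[x,np.cross(zz,x),zz]).as_quat()[[3,0,1,2]]
    return [*(AX+r*np.array([np.cos(th),np.sin(th)])),z],q
E
python3 - <<'E'
from geo import *
for s in(1,-1):
    for d in np.linspace(13.5,170,7):
        j=inverse_kinematics(*pose(np.radians(d),s)); print(s,d,None if j is None else np.round(j,2))
E
```

```text
1 13.5 [ 0.05  0.58  1.71 -0.    0.85 -1.76]
1 39.58333333333333 [ 0.11  0.57  1.74 -0.    0.84 -2.16]
1 65.66666666666666 None
1 91.75 None
1 117.83333333333333 None
1 143.91666666666666 [ 0.13  0.41  2.04 -0.    0.69  2.33]
1 170.0 [ 0.06  0.39  2.08 -0.    0.67  1.8 ]
-1 13.5 [ 0.05  0.58  1.71 -0.    0.85  1.38]
-1 39.58333333333333 [ 0.11  0.57  1.74 -0.    0.84  0.99]
-1 65.66666666666666 [ 0.15  0.53  1.8  -0.    0.81  0.58]
-1 91.75 [ 0.18  0.49  1.88 -0.    0.77  0.15]
-1 117.83333333333333 [ 0.17  0.45  1.97 -0.    0.73 -0.32]
-1 143.91666666666666 [ 0.13  0.41  2.04 -0.    0.69 -0.81]
-1 170.0 [ 0.06  0.39  2.08 -0.    0.67 -1.34]
```

Side -1 works along the whole arc. I'll grasp and check.

Run:
```python
from geo import *
import cv2
p,q=pose(T0,-1)
move_pose([p[0],p[1],.2],q)
print(get_time(),get_ft_force())
print(movel(p,v=.12,until_force=8))
print(get_tcp_pos(),get_ft_force())
command_gripper(0.0)
print(get_time(),get_grip_width()*88,get_ft_force())
im=read_camera("scene")[:,:,::-1]
cv2.imwrite("pics/g.png",cv2.resize(im[150:350,180:440],None,fx=3,fy=3)[:600])
```

```text
2.6583 [0.66999379 0.08593758 0.11130983]
False
[0.6223489  0.04236393 0.06283345] [ 0.64590459 -0.40641352 -0.01633431]
5.3 0.47662299871313984 [ 0.38819504  0.99594806 -0.10290712]
```

View pics/g.png

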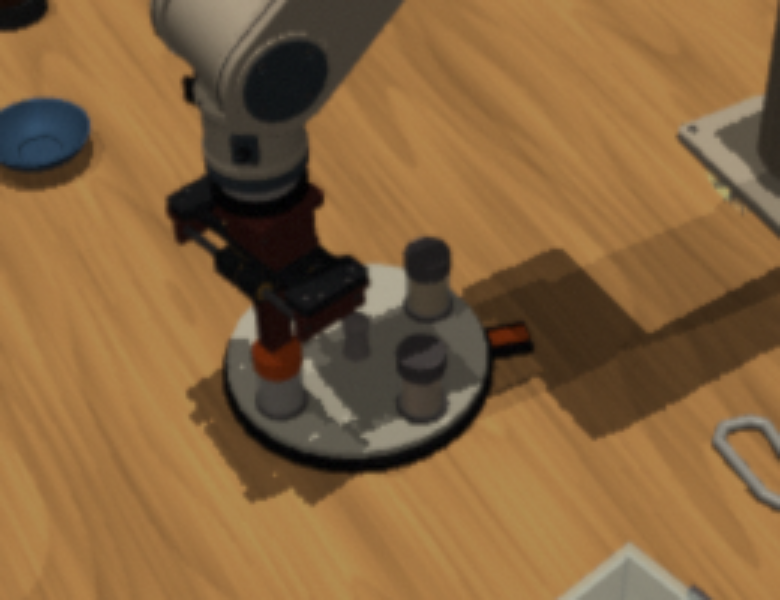

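The printed grip reading is ambiguous: 0.477 is exactly 42/88 mm, but it was printed after I multiplied by 88. I'll read it raw and look from the top.

Run:
```python
from geo import *
import cv2
g=get_grip_width(); print(repr(g),type(g),get_tcp_pos(),R.from_quat(np.array(get_ee_rot())[[1,2,3,0]]).as_matrix().round(3)[:,0])
im=read_camera("top")[:,:,::-1]
cv2.imwrite("pics/g2.png",cv2.resize(im[140:300,250:420],None,fx=3.5,fy=3.5,interpolation=cv2.INTER_CUBIC))
p=get_tcp_pos(); print(proj("scene",p),proj("top",p))
```

```text
0.005448863960616833 <class 'float'> [0.62164992 0.04232623 0.06198473] [ 0.233 -0.972  0.   ]
[271.18293909 271.80059589] [322.05743888 176.32376413]
```

View pics/g2.png

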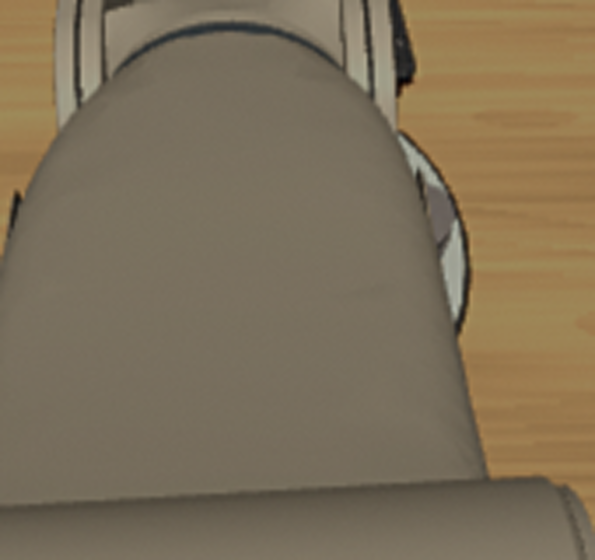

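Run:
```python
from geo import *
import cv2
ims=[cv2.imread("pics/scene0.png"),np.ascontiguousarray(read_camera("scene")[:,:,::-1])]
for im in ims:
    h=cv2.cvtColor(im,cv2.COLOR_BGR2HSV); m=((h[...,0]<14)&(h[...,1]>195)&(h[...,2]>90)).astype(np.uint8)
    k,_,st,c=cv2.connectedComponentsWithStats(m)
    print([(st[i].tolist(),c[i].round(1)) for i in range(1,k) if st[i,4]>25])
x=np.array([.233,-.972,0]);p=np.array(get_tcp_pos())
for n,q in(("tip+42",p+.021*x),("tip-42",p-.021*x),("pad+",p+.021*x+[0,0,.03]),("pad-",p-.021*x+[0,0,.03])): print(n,(proj("scene",q)-[240,215])*8)
out=[cv2.resize(i[215:310,240:290],None,fx=8,fy=8,interpolation=cv2.INTER_CUBIC)[:600] for i in ims]
cv2.imwrite("pics/g3.png",np.hstack(out)[:, :800])
```

```text
[([343, 258, 13, 7, 61], array([349. , 261.1])), ([265, 261, 15, 12, 143], array([271.7, 266.2]))]
[([580, 85, 39, 43, 660], array([601. , 103.8])), ([265, 265, 9, 7, 30], array([267.8, 268.8]))]
tip+42 [207.76343262 419.24773889]
tip-42 [291.67526912 489.92415424]
pad+ [200.37901291 353.0983337 ]
pad- [285.37717073 423.76650896]
```

View pics/g3.png

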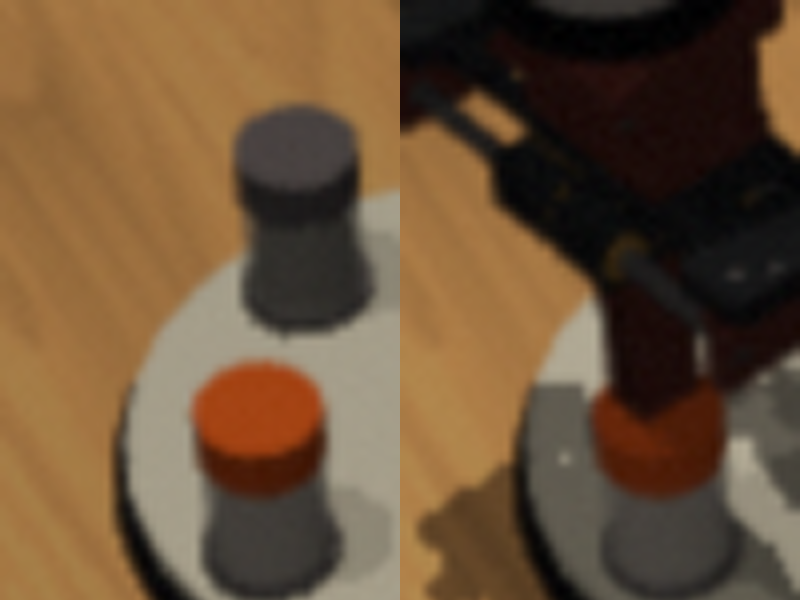

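The picture shows the shut fingers ending inside the lid's outline, with no force on the tool. I don't trust that, so I'll open and re-close while watching the numbers.

Run:
```python
from geo import *
import cv2
def s(t): print(t,round(get_time(),2),"w",round(get_grip_width(),4),"F",np.round(get_ft_force(),2),"M",np.round(get_ft_torque(),2),"tcp",np.round(get_tcp_pos(),4))
s("now"); command_gripper(.8); s("open"); a=read_camera("scene")
command_gripper(.3); s("0.3"); b=read_camera("scene")
cv2.imwrite("pics/g4.png",np.hstack([cv2.resize(i[215:290,235:300,::-1],None,fx=6,fy=6,interpolation=cv2.INTER_CUBIC) for i in(a,b)])[:600,:800])
```

```text
now 5.45 w 0.005 F [-0.26 -0.35 -0.25] M [-0.02  0.15 -0.  ] tcp [0.6217 0.0423 0.062 ]
open 6.6 w 0.7977 F [-0.17  0.42  0.21] M [-0.06  0.13  0.07] tcp [0.6217 0.0423 0.062 ]
0.3 7.47 w 0.2987 F [-0.88  0.47  0.88] M [-0.05  0.17  0.01] tcp [0.6216 0.0423 0.062 ]
```

View pics/g4.png

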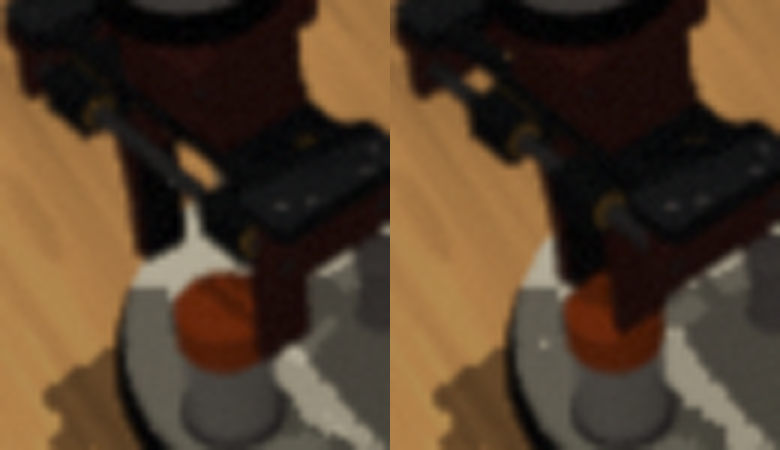

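The visible fingertips are about 20–25 mm higher than the reported TCP implies: 6–7 px high at every opening, and just above the lid. The tool frame seems offset, so I'll open up and go lower with a force guard.

Run:
```python
from geo import *
import cv2
def s(t): print(t,round(get_time(),2),"w",round(get_grip_width(),4),"F",np.round(get_ft_force(),2),"M",np.round(get_ft_torque(),2),"tcp",np.round(get_tcp_pos(),4))
command_gripper(.85); p,q=pose(T0,-1,z=.042)
print(movel(p,v=.08,until_force=5)); s("down"); a=read_camera("scene")
command_gripper(0); s("closed"); b=read_camera("scene")
cv2.imwrite("pics/g5.png",np.hstack([cv2.resize(i[215:290,235:300,::-1],None,fx=6,fy=6,interpolation=cv2.INTER_CUBIC) for i in(a,b)])[:600,:800])
```

```text
False
down 8.81 w 0.8498 F [-0.59 -0.33  0.39] M [-0.03  0.16  0.01] tcp [0.6209 0.0423 0.0409]
closed 9.47 w 0.4708 F [0.13 0.64 1.3 ] M [ 0.03  0.19 -0.04] tcp [0.6218 0.0424 0.0422]
```

View pics/g5.png

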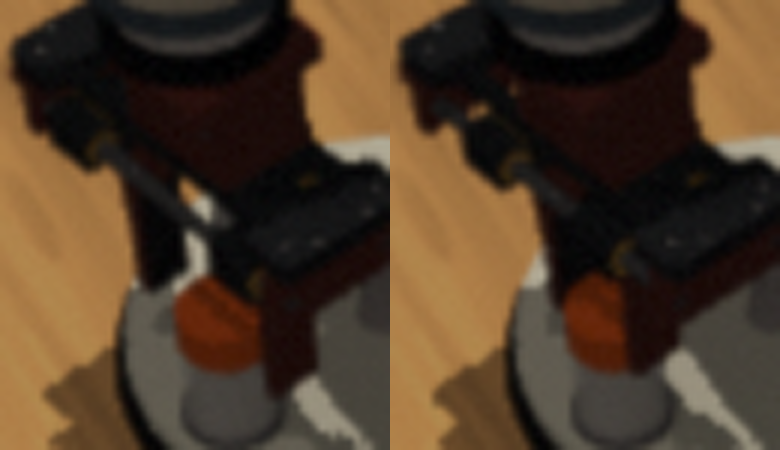

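Gripped now: 41.4 mm against the 42 mm lid. I'll turn along the arc and watch the forces.

Run:
```python
from geo import *
import cv2
end=np.radians(164.0); n=18
for i,t in enumerate(np.linspace(T0,end,n+1)[1:]):
    p,q=pose(t,-1,z=.042); movel(p,q,v=.05)
    F=np.array(get_ft_force())
    if i%3==2 or np.linalg.norm(F)>10: print(i,round(get_time(),1),round(get_grip_width(),3),F.round(1),np.round(get_tcp_pos(),3))
    if np.linalg.norm(F)>25: print("ABORT");break
wait(.3); print(get_time(),get_ft_force(),get_tcp_pos(),get_grip_width())
a=read_camera("scene");b=read_camera("top")
cv2.imwrite("pics/s_end.png",a[:,:,::-1]);cv2.imwrite("pics/t_end.png",b[:,:,::-1])
A=cv2.resize(a[200:310,240:370,::-1],(400,338),interpolation=cv2.INTER_CUBIC)
B=cv2.resize(b[150:295,265:400,::-1],(400,430),interpolation=cv2.INTER_CUBIC)
c=np.zeros((430,800,3),np.uint8);c[:338,:400]=A;c[:,400:]=B;cv2.imwrite("pics/e1.png",c)
```

```text
2 10.7 0.47 [-0.4  0.4  3.9] [0.606 0.075 0.042]
5 11.9 0.469 [0.7 2.7 4.3] [0.577 0.099 0.042]
8 13.1 0.468 [1.2 4.7 5.1] [0.541 0.108 0.042]
11 14.3 0.471 [1.  5.6 5.2] [0.505 0.1   0.042]
14 15.5 0.468 [1.8 6.  5.2] [0.475 0.078 0.042]
17 16.7 0.472 [2.  6.1 6.5] [0.458 0.046 0.042]
17.025 [1.74234606 5.25999961 5.96242045] [0.45765081 0.04592908 0.04209415] 0.47393554649115077
```

View pics/e1.png

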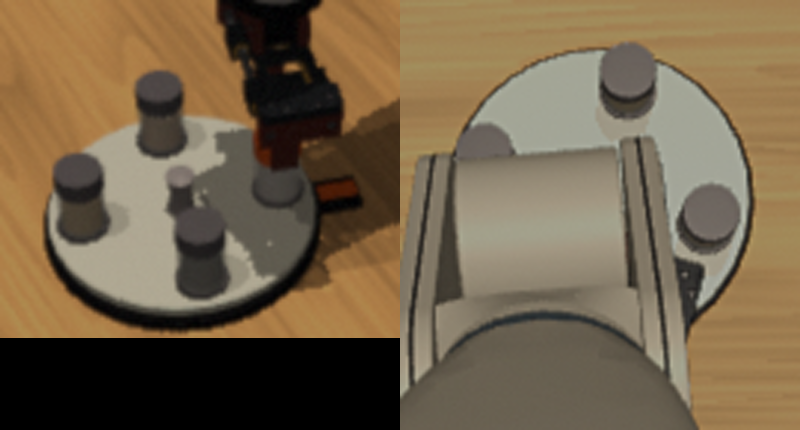

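The orange pot now stands at the pointer with the grip intact. Next I'll measure the tray angle and the pointer direction separately in each camera, so calibration shifts cancel.

Run:
```python
from geo import *
from scipy.optimize import least_squares
def fit(n,pts,ks,th0):
    def f(v): return np.ravel([proj(n,[v[0]+.085*np.cos(v[2]+k*np.pi/2),v[1]+.085*np.sin(v[2]+k*np.pi/2),.09])-p for p,k in zip(pts,ks)])
    r=least_squares(f,[*AX,th0],x_scale=[.01,.01,.1]); return r.x,r.fun
S=lambda x,y:(240+(x+.5)/3.077-.5,200+(y+.5)/3.073-.5)
Tp=lambda x,y:(265+(x-400+.5)/2.963-.5,150+(y+.5)/2.966-.5)
x,e=fit("scene",[S(159,88),S(78,171),S(199,224)],[1,2,3],2.86); print("scene",x[:2],np.degrees(x[2]),e.round(2))
s=ray("scene",(349,261.1),.012)[:2]-x[:2]; print("  stripe r,ang",np.hypot(*s),np.degrees(np.arctan2(s[1],s[0])))
s=ray("scene",S(337,191),.012)[:2]-x[:2]; print("  stripe(eye) r,ang",np.hypot(*s),np.degrees(np.arctan2(s[1],s[0])))
x,e=fit("top",[Tp(628,70),Tp(711,213)],[2,1],2.86); print("top",x[:2],np.degrees(x[2]),e.round(2))
for p in(Tp(628,70),Tp(711,213)):
    v=ray("top",p,.09)[:2]-AX; print("  lid",np.hypot(*v),np.degrees(np.arctan2(v[1],v[0])))
```

```text
scene [0.53870988 0.03026358] 164.09043741427638 [-0.05 -0.59 -0.24 -0.12  0.27  0.6 ]
  stripe r,ang 0.13774200723664098 164.94578611117257
  stripe(eye) r,ang 0.13750978449887033 163.81819666981815
top [0.53885817 0.02294756] 163.848464266271 [ 0.03  0.05 -0.03 -0.05]
  lid 0.08483637543512917 -15.825694356727258
  lid 0.0846976841216228 -106.38890012744466
```

Tray angle is 163.8–164.1° and pointer direction 163.8–164.9°, so they agree to under about 1 mm at the lid. Handing in with the grip held.

Run:
```python
from geo import *
print(get_time(),get_grip_width(),np.round(get_ft_force(),1),np.abs(get_qvel()).max())
job_done()
```

```text
17.125 0.4679350901505333 [1.7 5.2 6.9] 0.0015041103899824987
the job is handed in; nothing more can be done
```

I turned the carousel about 150° counter-clockwise, the shorter way, by its orange lid. The orange pot now stands behind the pointer, and I handed the job in at 17.1 s with the fingers still gripping the lid.

**Last checks:**
- **Alignment:** the tray measured 163.8° from the top camera and 164.1° from the scene camera. The pointer measured about 164.2° from the top and 163.8–164.9° from the scene. The gap is about 0.5°, or under roughly 1.5 mm at the lid.
- **Hold:** the grip width was 41.2 mm on the 42 mm lid. The arm was still, and the tool force was about 9 N.
- **Bystanders:** the arm's path stayed clear of the organizer, headlamp, quickdraw and dish. I did not measure their positions again at the end.

**What disagreed:**
- **First grasp:** it closed on air above the lid. In the pictures the fingertips sat about 20–25 mm higher than the reported tool position. I went 20 mm lower and the second grasp held. Nothing was disturbed by the miss.
- **Axis position:** the two cameras place the turntable axis about 7 mm apart in y. I therefore compared the angles within each camera separately.

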